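# Hook the cover onto the teaspoon tray

### The job

Close the white teaspoon tray with the blue cover: take the cover by its wooden handle, hold it tilted with its metal tongue low and the opposite edge clearly raised, hook the tongue under the tray's dark bar, then swing the raised edge down inside the stop rail until the cover lies flat and square on the tray. Keep hold of it until it is down rather than letting it drop, then let go. Leave the dark brown butter board, which has no tongue, where it lies.

Things in the scene. Friction and masses are not known exactly. Their poses are not given: they have to be found in the camera images.
- tray: White teaspoon tray, fixed; 212 x 124 mm (its x, y), open on top. Origin on its underside, right below where the cover's centre belongs; z up, -x is the dark hook end, towards the robot within 17 degrees. The cover rests on its side walls and end ledges, level at z = 50 mm. At the +x end a dark stop rail, inner face x = 81, outer 91, top z = 74 mm. Nothing rises along the sides.
- slot (a point): Mouth of the tray's hook slot: middle of the lower inner edge of the dark bar, at (-89, 0, 74) mm in the tray's frame, same axes. The full-width bar is 8 mm thick (top z = 82); the slot under it is 24 mm high, from the ledge at z = 50, and 22 mm deep, to an end wall at x = -111. The ledge reaches to x = -77. The seated cover has 12 mm of play along x.
- cover: Loose blue cover, about 0.18 kg, lying flat, tongue (-x) towards the robot within 23 degrees. Plate 150 x 116 x 8 mm (x, y, z), origin at the centre of its underside, z up. Aluminium tongue 60 mm wide, 5 mm thick, flush with the underside, out to x = -105 mm (30 mm past the plate). Handle: pale wooden upright rib in the middle, 16 mm thick (x), 60 mm long (y), z = 8 to 46 mm.
- tongue_tip (a point): Middle of the outer end of the cover's tongue, at (-105, 0, 2.5) mm in the cover's frame, same axes as the cover.
- butter_board: Loose dark brown board with a black rib handle, to be left alone: same plate and handle sizes as the cover but no tongue. Origin at the centre of its underside, z up.
Mind the look-alikes: they are no part of the job. Several things have the shape of the cover; the one meant has the colours described above. Several things have the shape of the tray; the one meant has the colours described above.

How it is judged:
By the outcome, as a careful person would: the job done as asked, in the order asked, and still so for the second after the job is handed in, with the robot touching nothing.
It also fails if it takes over 43 s, if anything falls off the work surface, if the arm or the gripper's body presses on something with over 40 N, if the wrist force passes 120 N, or if a joint passes its speed limit or range.

### The arm

A 7-joint arm with a two-finger parallel gripper is mounted at the origin on the work surface. World frame = base frame: x ahead of the robot, y to its left, z up, the work surface at z = 0. Lengths are in m, angles in degrees, forces in N, time in s.
With the tool pointing down it reaches from about 0.4 to 0.85 m from the base axis. Payload 4.5 kg.
Tool frame: the origin (TCP) lies midway between the tips of the shut fingers; the grasp point (between the pads) lies 19 mm behind it; z points along the fingers, y is the line along which they close (so a half turn about z gives the same grasp; the last joint's range is limited). The gripper opens to 85 mm and grips with 20 to 120 N. Pads are 22 mm wide; open, the fingers measure 114 mm over their backs; the gripper's body (76 mm by 85 mm) begins 54 mm behind the grasp point. The pads swing forward as they close: fully open they stand 13 mm farther back than shut.
Start: joints at [71.837, 39.483, -11.15, 89.685, 9.013, 51.709, -12.324], TCP at [0.215, -0.587, 0.231] pointing down, gripper open.
Joint ranges: [-172.22, 172.22], [-26.19, 119.32], [-84.43, 86.54], [7.71, 146.69], [-57.33, 237.33], [2.42, 119.75], [-152.13, 152.13]. Speed limits (degrees/s): [147.25, 147.25, 180, 180, 180, 180, 180].

### API

Orientations are given as a 3x3 rotation matrix whose columns are the frame's x, y, z axes.
In Python, from workcell import read_state, get_image, job_done gives the robot as it stands.
- The arm moves only by the tool drive_tool, never from a script. Its argument "increments" is a list of rows, each a list of 7 numbers: the shift along the world's x, y, z as a fraction of full scale, then the turn, a rotation vector about the world's x, y, z as a fraction of full scale, then the closure in counts, from 0 (fully open) to 255 (shut). A call has 1 to 10 rows; each row shifts and turns the commanded pose from where the row before left it; what a row does not reach is not made up. Full scale, the value 1, is 30 mm for a shift and 5 degrees for a turn. A row lasts 1/10 s, in which the tool goes at most 50 mm and 8.59 degrees, less where a joint would pass 70% of its speed; a pose out of reach is approached as far as the arm can. A call with a number of a shift or a turn outside -1 to 1 is refused whole. A call with a gripper value outside its range is refused whole. The fingers move at their own pace and stop on an object; "newtons" is the grip in N (left out, the last holds). Time passes only in rows, so rows that do not move let the fingers close. It gives the time, the measured TCP pose, the force, the opening and the grip force at its end, in the units of the state.
- read_state(): the state, without advancing time (a new reading comes with each control period).
- get_image(name): name is "side" or "top" or "wrist"; returns a dict with "img" (480x640x3 uint8, blue, green, red), "z_map" (480x640 float32, m along the optical axis (not along the pixel's ray), 0 where there is no reading), "intrinsics" (3x3 intrinsics, pixels), "rvec" (rotation vector, rad) and "tvec" (3), from world to camera coordinates, as OpenCV has them. Camera axes: x right, y down, z forward; pixel columns grow to the right and rows downward; lengths in m; the calibration is good to about 2 mm. The wrist camera is an equidistant fisheye: a pixel r from the principal point sees the ray r / f radians off the axis. A picture is of the moment at which its call begins.
- job_done(): hands the job in; it is judged then, once.
The state is a dict: "t": time; "joint_pos": joint angles; "joint_vel": joint speeds; "tau": joint torques, N m; "ee_pos": TCP position; "eef_rot": TCP orientation; "wrist_force": force on the tool from outside, world axes, zero at the start; "moment": the same for the moment, N m; "finger_gap": opening from 0.0 (shut) to 1.0 (fully open); "grip_force": force on a finger pad.
Only numpy, scipy, OpenCV 4.12 (cv2) and the standard library are available. Lean on these libraries where they do the work, as an engineer would, in place of code of your own. Each camera call takes 0.05 s, during which the arm holds its last target. There are 200 camera calls.

## Working session

There is one attempt and no reset: what is moved stays moved. The work goes in short steps, Python scripts to look and compute and a tool call to move; the robot and the scene stay as the last step left them, time stands still between calls to the robot, and variables do not carry over. Pictures are saved under pics/ and viewed, at most 10 in all, crops included, and the job is handed in when it is done.

Besides the shell and the picture viewer there is one more tool, called as name(argument=value, ...) on one line, values as JSON. drive_tool: Moves the arm, as the interface text tells. Its arguments: {"type":"object","properties":{"increments":{"type":"array"},"newtons":{"type":"number"}},"required":["increments"]}

```bash
mkdir -p pics; ls; cat > h.py <<'E'
import numpy as np, cv2, pickle
from workcell import read_state, get_image, job_done
def grab(n,tag):
    d=get_image(n); cv2.imwrite(f'pics/{tag}.png',d['img']); pickle.dump(d,open(f'{tag}.pkl','wb')); return d
def load(tag): return pickle.load(open(f'{tag}.pkl','rb'))
def cloud(d):
    K=np.array(d['intrinsics']);R=cv2.Rodrigues(np.array(d['rvec'],float))[0];t=np.array(d['tvec']).ravel()
    v,u=np.mgrid[0:480,0:640];z=d['z_map']
    p=np.stack([(u-K[0,2])/K[0,0]*z,(v-K[1,2])/K[1,1]*z,z],-1)
    P=(p-t)@R; P[z==0]=np.nan
    return P
E
python3 -c "
from h import *
a=grab('top','top0');b=grab('side','side0');s=read_state();print(s['t'],s['ee_pos'],s['eef_rot'])"
```

```text
pics
0.1 [ 0.21455388 -0.58639187  0.23054694] [[ 9.39055787e-01  3.43764100e-01 -6.87454243e-04]
 [ 3.43764769e-01 -9.39054523e-01  1.54480490e-03]
 [-1.14508549e-04 -1.68698053e-03 -9.99998570e-01]]
```

View pics/top0.png

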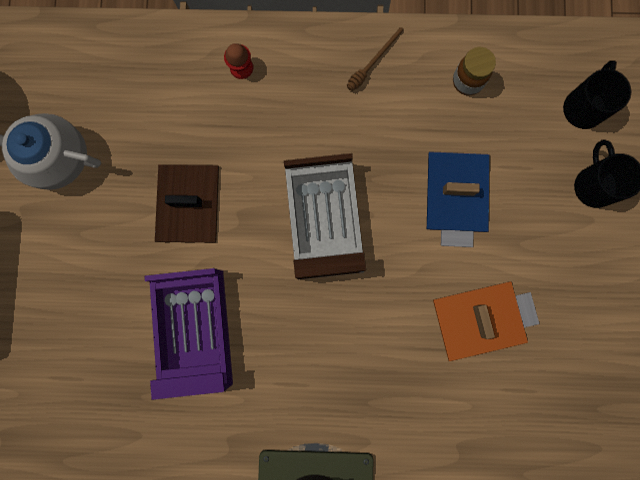

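View pics/side0.png

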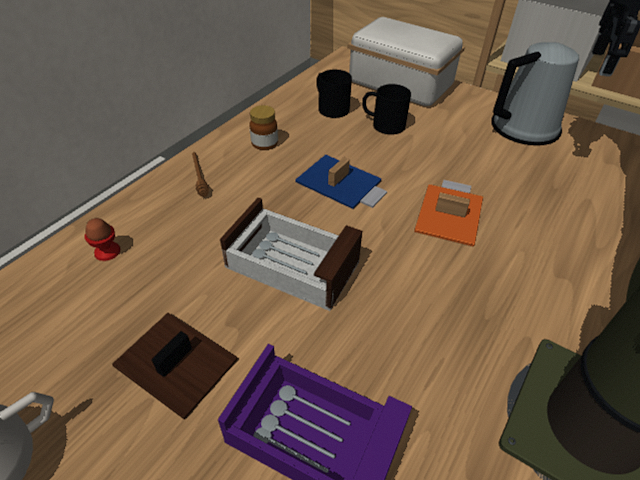

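Candidates are three plates and two trays, in top-view pixels:
- **Plates:** blue with a tongue at (460,190), orange with a tongue at (482,320), and dark brown without a tongue at (187,203).
- **Trays:** white with dark bars at (325,215), purple at (188,333).

The blue plate with the pale rib is the cover, and the white tray with dark bars is the tray. The tray's bigger bar is at its lower, robot end. I'll confirm both in a crop and measure them.

```bash
cat > m.py <<'E'
from h import *
d=load('top0');im=d['img'];P=cloud(d)
cv2.imwrite('pics/crop0.png',cv2.resize(im[140:290,270:510],None,fx=3.3,fy=3.3,interpolation=cv2.INTER_CUBIC))
b,g,r=[im[...,i].astype(int) for i in range(3)]
box=np.zeros(b.shape,bool);box[140:260,410:510]=1
def rect(m,n):
    q=P[m];q=q[~np.isnan(q[:,0])]
    c,s,a=cv2.minAreaRect(q[:,:2].astype(np.float32)*1000);print(n,len(q),np.round(c,1),np.round(s,1),round(a,2),'z',np.round(np.percentile(q[:,2],[5,50,95])*1000,1))
rect(box&(b>r+40),'blue')
rect(box&(P[...,2]>.035),'handle')
rect(box&(abs(b-r)<25)&(b>90)&(P[...,2]<.012),'tongue')
box[:]=0;box[145:290,270:380]=1
rect(box&(P[...,2]>.03),'tray all')
rect(box&(P[...,2]>.066)&(np.arange(480)[:,None]<200),'rail')
rect(box&(P[...,2]>.066)&(np.arange(480)[:,None]>200),'bar')
rect(box&(P[...,2]>.04)&(P[...,2]<.056),'walls')
rect((P[...,2]>.035)&(np.hypot(P[...,0]-P[320,482,0],P[...,1]-P[320,482,1])<.08),'orange h')
E
python3 m.py
```

```text
blue 4097 [ 586.  -258.3] [116.7 148.2] 88.89 z [ 4.4  7.4 10.4]
handle 319 [ 586.7 -257.8] [60.  16.9] 89.51 z [38.3 44.9 48.1]
tongue 498 [ 496.5 -256. ] [60.  29.6] 88.66 z [1.3 4.4 7.5]
tray all 3855 [525.4  -5.5] [213.1 124. ] 7.64 z [45.8 53.4 82.9]
rail 432 [625.    7.7] [ 12.  122.9] 7.58 z [68.  72.9 75.6]
bar 1339 [435.8 -17.5] [ 32.4 123.9] 7.66 z [78.  81.1 83.8]
walls 1902 [520.6  -6.1] [203.3 124. ] 7.65 z [45.5 49.  52.3]
orange h 347 [ 343.8 -298.7] [60.3 17.3] 14.12 z [38.1 45.3 48.2]
```

View pics/crop0.png

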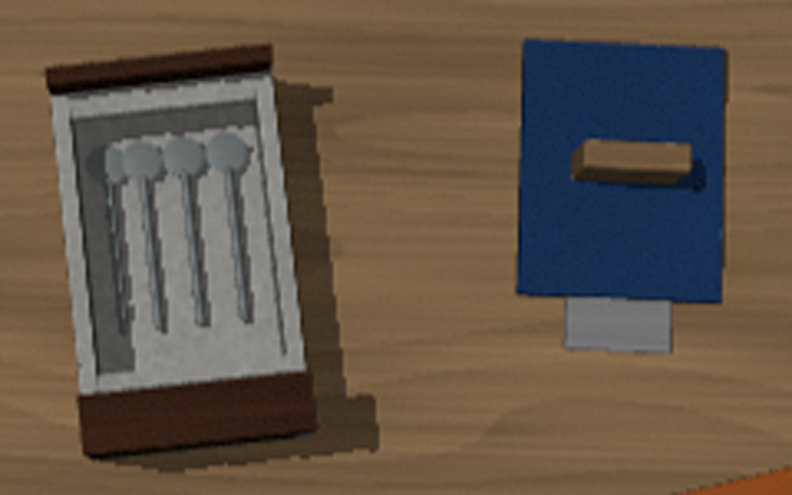

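The crop confirms it. The blue plate with the pale rib and aluminium tongue is on the right, and the white tray with the dark hook bar at its near end is on the left.

Measured poses:
- **Tray:** origin (0.540, -0.0035), yaw 7.64°.
- **Cover:** origin (0.586, -0.258), yaw about -1.1°.

drive_tool(increments=[[0.885,0.782,-0.26,0,0,0.983,0],[0.885,0.782,-0.26,0,0,0.983,0],[0.885,0.782,-0.26,0,0,0.983,0],[0.885,0.782,-0.26,0,0,0.983,0],[0.885,0.782,-0.26,0,0,0.983,0],[0.885,0.782,-0.26,0,0,0.983,0],[0.885,0.782,-0.26,0,0,0.983,0],[0.885,0.782,-0.26,0,0,0.983,0],[0.885,0.782,-0.26,0,0,0.983,0],[0.885,0.782,-0.26,0,0,0.983,0]], newtons=60)

```text
t: 1.1
ee_pos: [0.4809, -0.3513, 0.1526]
eef_rot: [[0.351, 0.936, -0.001], [0.936, -0.351, 0.0], [0.0, -0.001, -1.0]]
wrist_force: [0.7, -0.2, -0.1]
finger_gap: 1.001
grip_force: 0.0
```

drive_tool(increments=[[0.885,0.782,-0.26,0,0,0.983,0],[0.885,0.782,-0.26,0,0,0.983,0],[0.885,0.782,-0.26,0,0,0.983,0],[0.885,0.782,-0.26,0,0,0.983,0],[0,0,0,0,0,0,0],[0,0,0,0,0,0,0]])

```text
t: 1.7
ee_pos: [0.5865, -0.2575, 0.1214]
eef_rot: [[0.018, 1.0, -0.001], [1.0, -0.018, 0.001], [0.001, -0.001, -1.0]]
wrist_force: [0.0, -0.9, 0.3]
finger_gap: 0.999
grip_force: 0.0
```

```bash
cat > err.py <<'E'
import sys
from h import *
from scipy.spatial.transform import Rotation as Ro
# args: target tcp xyz (mm), yaw, tilt(deg; +x edge up). prints remaining in full-scale units
x,y,z,yaw,t=map(float,sys.argv[1:6])
T=Ro.from_euler('ZY',[yaw,-t],degrees=True).as_matrix()   # cover axes
R=T@np.array([[0,1,0],[1,0,0],[0,0,-1.]])                  # tool y = cover x, tool z = -cover z
s=read_state()
e=np.array([x,y,z])/1000-s['ee_pos']
w=Ro.from_matrix(R@np.array(s['eef_rot']).T).as_rotvec(degrees=True)
print('t',s['t'],'tcp',np.round(s['ee_pos'],4),'F',np.round(s['wrist_force'],1),'gap',s['finger_gap'],s['grip_force'])
print('shift',np.round(e/.03,3),'turn',np.round(w/5,3),'j',np.round(s['joint_pos'],0))
E
python3 err.py 586.3 -258 14 -1.1 0
```

```text
t 1.7 tcp [ 0.5865 -0.2575  0.1214] F [ 0.  -0.9  0.3] gap 0.9989231098914192 0.0
shift [-0.006 -0.018 -3.579] turn [-0.008 -0.015 -0.018] j [ 32.  50. -24.  92.  26.  44.  -4.]
```

drive_tool(increments=[[0,0,-0.7,0,0,0,0],[0,0,-0.7,0,0,0,0],[0,0,-0.7,0,0,0,0],[0,0,-0.7,0,0,0,0],[0,-0.02,-0.5,0,-0.01,-0.02,0],[0,0,-0.26,0,0,0,0],[0,0,0,0,0,0,0],[0,0,0,0,0,0,120],[0,0,0,0,0,0,180],[0,0,0,0,0,0,255]], newtons=50)

```text
t: 2.7
ee_pos: [0.5871, -0.2593, 0.0162]
eef_rot: [[0.021, 1.0, 0.002], [1.0, -0.021, -0.0], [-0.0, 0.002, -1.0]]
wrist_force: [-0.8, -0.6, 0.2]
finger_gap: 0.515
grip_force: 0.0
```

drive_tool(increments=[[0,0,0,0,0,0,255],[0,0,0,0,0,0,255],[0,0,0,0,0,0,255],[0,0,0,0,0,0,255],[0,0,0,0,0,0,255],[0,0,0,0,0,0,255],[0,0,0,0,0,0,255],[0,0,0,0,0,0,255]], newtons=70)

```text
t: 3.5
ee_pos: [0.5871, -0.2592, 0.0159]
eef_rot: [[0.021, 1.0, 0.002], [1.0, -0.021, -0.0], [-0.0, 0.002, -1.0]]
wrist_force: [-0.3, -0.2, 6.5]
finger_gap: 0.18
grip_force: 69.4
```

```bash
python3 err.py 586.3 -258 14 -1.1 0
```

```text
t 3.5 tcp [ 0.5871 -0.2592  0.0159] F [-0.3 -0.2  6.5] gap 0.17985306112807403 69.38316464424133
shift [-0.026  0.041 -0.064] turn [0.004 0.024 0.018] j [ 30.  58. -20.  93.  31.  34.  -8.]
```

drive_tool(increments=[[0,0,0.3,0,0,0,255],[0,0,0.7,0,0,0,255],[0,0,0.9,0,0,0,255],[0,0,0.9,0,-0.1,0,255],[0,0,0.9,0,-0.3,0,255],[0,0.3,0.6,0,-0.5,0.1,255],[-0.1,0.6,0.2,0,-0.5,0.2,255],[-0.1,0.8,0,0,-0.5,0.2,255],[-0.1,0.9,0,0,-0.5,0.2,255],[-0.1,0.9,0,0,-0.5,0.2,255]])

```text
t: 4.5
ee_pos: [0.5733, -0.1535, 0.1502]
eef_rot: [[-0.057, 0.966, 0.251], [0.998, 0.056, 0.013], [-0.002, 0.251, -0.968]]
wrist_force: [0.4, -0.8, -2.5]
finger_gap: 0.175
grip_force: 68.5
```

drive_tool(increments=[[-0.1,0.9,0,0,-0.4,0.2,255],[-0.1,0.9,0,0,-0.4,0.2,255],[-0.1,0.9,0,0,-0.3,0.2,255],[-0.1,0.9,0,0,0,0.2,255],[-0.1,0.8,0,0,0,0.2,255],[0,0.4,0,0,0,0,255],[0,0.2,0,0,0,0,255],[0,0,0,0,0,0,255],[0,0,0,0,0,0,255]])

```text
t: 5.4
ee_pos: [0.564, -0.0357, 0.1517]
eef_rot: [[-0.123, 0.939, 0.321], [0.992, 0.121, 0.027], [-0.013, 0.322, -0.947]]
wrist_force: [0.2, 0.0, -2.8]
finger_gap: 0.174
grip_force: 68.7
```

```bash
python3 err.py 561.4 -1.7 151 7.64 20; python3 -c "
from h import *
grab('side','side1');grab('top','top1')"
```

```text
t 5.4 tcp [ 0.564  -0.0357  0.1517] F [ 0.2  0.  -2.8] gap 0.17404166732995474 68.74799966812134
shift [-0.087  1.134 -0.022] turn [ 0.184 -0.222  0.117] j [  4.  38.  -6. 123.  74.   3. -67.]
```

View pics/side1.png

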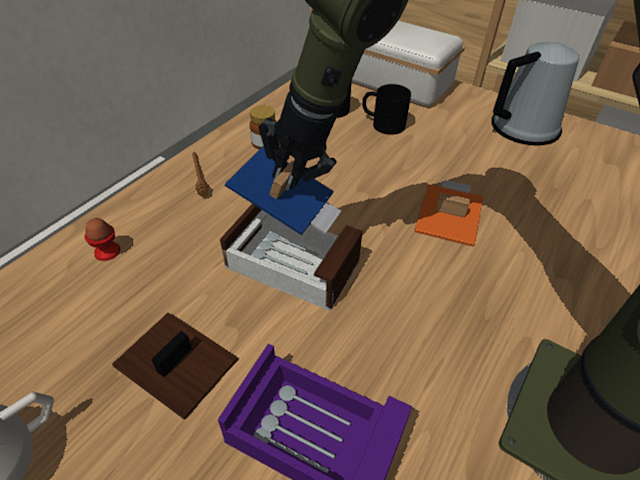

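The cover is held well at about 19° tilt. Joint 6 is near its lower limit (3°, with a range from 2.42), so I'll fit a quick kinematic model to see which tilts are reachable over the tray.

```bash
cat > kin.py <<'E'
from h import *
import itertools
from scipy.spatial.transform import Rotation as Ro
from scipy.optimize import lstsq if False else least_squares
E
cat > kin.py <<'E'
from h import *
import itertools
from scipy.spatial.transform import Rotation as Ro
s=read_state()
q0=np.array([71.837,39.483,-11.15,89.685,9.013,51.709,-12.324]);p0=np.array([.215,-.587,.231])
q1=np.array(s['joint_pos']);p1=np.array(s['ee_pos']);R1=np.array(s['eef_rot'])
R0=np.array([[.939055,.343764,-.000687],[.343765,-.939055,.001545],[-.000115,-.001687,-.999999]])
ax='zyzyzyz'
def parts(q,sg):
    R=np.eye(3);o=[R]
    for a,x,k in zip(ax,q,sg): R=R@Ro.from_euler(a,x*k,degrees=True).as_matrix();o.append(R)
    return o
best=[]
for sg in itertools.product([1,-1],repeat=7):
    A,B=parts(q0,sg)[-1],parts(q1,sg)[-1]
    # constant tool offset rotation C: A C=R0, B C=R1
    C0,C1=A.T@R0,B.T@R1
    e=Ro.from_matrix(C0.T@C1).magnitude()*57.3
    best.append((e,sg,C0))
best.sort(key=lambda b:b[0])
for e,sg,C in best[:4]:
    # position = h*z + L1*R2 z + L2*R4 z + L3*R7 z
    M=[];y=[]
    for q,p in((q0,p0),(q1,p1)):
        o=parts(q,sg);M.append(np.stack([[0,0,1],o[2][:,2],o[4][:,2],o[7][:,2]],1));y.append(p)
    L,res,*_=np.linalg.lstsq(np.vstack(M),np.hstack(y),rcond=None)
    print(round(e,2),sg,np.round(L,4),np.round(np.vstack(M)@L-np.hstack(y),4)); print(np.round(C,2).tolist())
print(np.round(q1,2))
E
python3 kin.py
```

```text
0.1 (-1, 1, -1, 1, -1, 1, -1) [-0.1795  0.7706  0.1843  0.0904] [ 0.0153 -0.0007 -0.0204 -0.005   0.0193  0.0204]
[[0.0, -1.0, 0.0], [1.0, 0.0, -0.0], [0.0, 0.0, 1.0]]
10.89 (-1, 1, 1, 1, -1, 1, -1) [-0.5037  0.8873  0.0965 -0.0798] [-0.0148 -0.0214 -0.0322 -0.0175  0.0005  0.0322]
[[0.29, -0.96, 0.03], [0.93, 0.29, 0.24], [-0.24, -0.04, 0.97]]
11.99 (-1, -1, -1, 1, -1, 1, -1) [ 1.1343 -1.2273  0.0154 -0.1846] [-0.0218  0.0075  0.0011  0.0138 -0.0111 -0.0011]
[[-0.03, -0.19, 0.98], [1.0, 0.03, 0.03], [-0.03, 0.98, 0.19]]
14.74 (-1, -1, 1, 1, 1, 1, 1) [ 1.3503 -1.4808 -0.0526 -0.2843] [-0.0112 -0.0016 -0.0023  0.0032  0.016   0.0023]
[[0.04, -0.19, 0.98], [1.0, 0.04, -0.03], [-0.03, 0.98, 0.19]]
[  3.94  37.58  -6.35 123.09  74.13   2.58 -67.05]
```

```bash
cat > kin2.py <<'E'
from kin import *
sg=best[0][1];C=best[0][2]
D=[(q0,p0,R0),(q1,p1,R1),([32,50,-24,92,26,44,-4],[.5865,-.2575,.1214],0),([30,58,-20,93,31,34,-8],[.5871,-.2592,.0159],0)]
w=[1,1,.15,.15]
M=[];y=[]
for (q,p,_),k in zip(D,w):
    o=parts(q,sg);M.append(k*np.stack([[0,0,1],o[2][:,2],o[3][:,0],o[4][:,0],o[4][:,2],o[6][:,0],o[7][:,2]],1));y.append(k*np.array(p))
M=np.vstack(M);y=np.hstack(y)
prior=np.array([.267,.293,.0525,-.0775,.3425,.076,.097+.17])
lam=.02
for pr in (prior,prior*[1,1,1,-1,1,1,1],prior*[1,1,1,1,1,-1,1],prior*[1,1,1,-1,1,-1,1]):
    L=np.linalg.lstsq(np.vstack([M,lam*np.eye(7)]),np.hstack([y,lam*pr]),rcond=None)[0]
    print('L',np.round(L,4),'res',np.round(np.abs(M@L-y).max(),4))
E
python3 kin2.py | grep L
```

```text
L [ 0.1062  0.7922 -0.1583  0.0174  0.364   0.0303  0.3454] res 0.0096
L [ 0.1216  0.7969 -0.1659  0.022   0.3721  0.0308  0.3606] res 0.0096
L [ 0.1047  0.7919 -0.1578  0.017   0.3632  0.0302  0.3441] res 0.0097
L [ 0.1201  0.7966 -0.1654  0.0216  0.3713  0.0307  0.3594] res 0.0096
```

```bash
python3 err.py 566.2 -1 140 7.64 14
```

```text
t 5.5 tcp [ 0.5642 -0.0363  0.1517] F [-0.3  0.3 -2.2] gap 0.1788894325973186 68.74735236167908
shift [ 0.067  1.175 -0.391] turn [0.03  0.972 0.122] j [  4.  38.  -6. 123.  74.   3. -67.]
```

drive_tool(increments=[[0,0.2,0,0,0.2,0,255],[0,0.2,-0.05,0,0.2,0.02,255],[0,0.2,-0.05,0,0.2,0.02,255],[0,0.2,-0.05,0,0.2,0.02,255],[0,0.2,-0.1,0,0.15,0.02,255],[0,0.1,-0.1,0,0,0.02,255],[0.05,0.05,0,0,0,0,255],[0,0,0,0,0,0,255]])

```text
t: 6.3
ee_pos: [0.5659, -0.0007, 0.1412]
eef_rot: [[-0.133, 0.961, 0.242], [0.991, 0.129, 0.03], [-0.003, 0.244, -0.97]]
wrist_force: [0.8, 0.4, -3.0]
finger_gap: 0.181
grip_force: 68.7
```

```bash
python3 err.py 566.2 -1 110.9 7.64 14
```

```text
t 6.3 tcp [ 0.5659 -0.0007  0.1412] F [ 0.8  0.4 -3. ] gap 0.18106941715947775 68.68868708610535
shift [ 0.011 -0.008 -1.008] turn [0.028 0.025 0.001] j [ 12.  41. -26. 118.  61.  19. -56.]
```

drive_tool(increments=[[0,0,-0.1,0.02,-0.15,0,255],[-0.02,0,-0.2,0.02,-0.15,0,255],[-0.02,0,-0.25,0.02,-0.15,0,255],[-0.02,0,-0.25,0.02,-0.13,0,255],[0,0,-0.2,0,0,0,255],[0,0,-0.15,0,0,0,255],[0,0,0,0,0,0,255]])

```text
t: 7.0
ee_pos: [0.5629, -0.0015, 0.1081]
eef_rot: [[-0.132, 0.95, 0.284], [0.991, 0.128, 0.035], [-0.003, 0.286, -0.958]]
wrist_force: [0.5, -0.3, -3.1]
finger_gap: 0.175
grip_force: 68.7
```

```bash
python3 err.py 563.9 -1.4 106 7.64 17; cat > pose.py <<'E'
from h import *
import sys
tag=sys.argv[1]
d=grab('top',tag);s=grab('side',tag+'s');cv2.imwrite(f'pics/{tag}c.png',cv2.resize(s['img'][150:330,190:410],None,fx=3.3,fy=3.3,interpolation=cv2.INTER_CUBIC))
c,sn=np.cos(np.radians(7.64)),np.sin(np.radians(7.64))
for n,dd in(('top',d),('side',s)):
    im=dd['img'].astype(int);P=cloud(dd)*1000
    Q=P-[540.3,-3.5,0];X=c*Q[...,0]+sn*Q[...,1];Y=-sn*Q[...,0]+c*Q[...,1];Z=Q[...,2]
    m=(im[...,0]>im[...,2]+40)&(im[...,0]>1.3*im[...,1])&(abs(X)<130)&(abs(Y)<90)&(Z>20)
    A=np.c_[X[m],Y[m],np.ones(m.sum())];z=Z[m];k=np.ones(len(z),bool)
    for _ in range(4): f=np.linalg.lstsq(A[k],z[k],rcond=None)[0];k=abs(A@f-z)<6
    print(n,k.sum(),'tilt',np.degrees(np.arctan(f[:2])).round(2),'z@0',f[2].round(1),'X',np.percentile(A[k,0],[.5,99.5]).round(1),'Y',np.percentile(A[k,1],[.5,99.5]).round(1),'rect',[np.round(v,1) for v in cv2.minAreaRect(A[k,:2].astype(np.float32))])
E
python3 pose.py t2
```

```text
t 7.0 tcp [ 0.5629 -0.0015  0.1081] F [ 0.5 -0.3 -3.1] gap 0.1747445913833797 68.70135068893433
shift [ 0.032  0.004 -0.071] turn [ 0.047 -0.074  0.007] j [  7.  43. -17. 123.  97.  11. -92.]
top 1461 tilt [13.94 -0.33] z@0 96.3 X [48.6 93.8] Y [-56.8  56.9] rect [array([71. ,  0.3]), array([ 48.1, 114.9]), np.float64(0.6)]
side 3142 tilt [16.58 -0.49] z@0 92.4 X [-45.8  94.9] Y [-52.9  59.5] rect [array([25.3,  2.2]), array([143.9, 116.2]), np.float64(0.2)]
```

View pics/t2c.png

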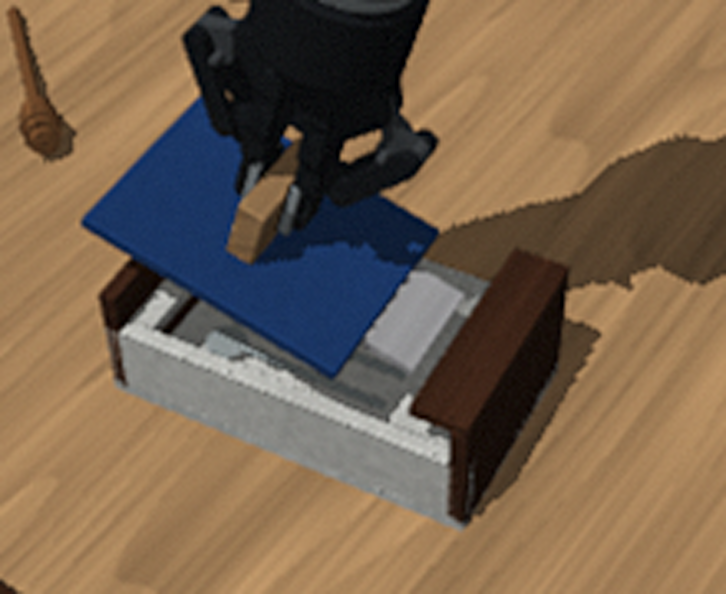

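The side crop shows the cover held tilted about 17°. The tongue (crop pixel 415,310) is low, just inside the dark bar, and the far edge is above the stop rail. Next I insert the tongue.

drive_tool(increments=[[0,0,-0.16,0,0,0,255],[-0.1,-0.01,0,0,0,0,255],[-0.18,-0.024,0,0,0,0,255],[-0.2,-0.027,0,0,0,0,255],[-0.2,-0.027,0,0,0,0,255],[-0.2,-0.027,0,0,0,0,255],[-0.12,-0.016,0,0,0,0,255],[-0.06,-0.01,0,0,0,0,255],[0,0,0,0,0,0,255],[0,0,0,0,0,0,255]])

```text
t: 8.1
ee_pos: [0.5319, -0.0054, 0.1039]
eef_rot: [[-0.132, 0.949, 0.285], [0.991, 0.128, 0.035], [-0.003, 0.287, -0.958]]
wrist_force: [0.1, 0.5, -2.7]
finger_gap: 0.176
grip_force: 68.7
```

```bash
python3 err.py 530.5 -5.8 103.3 7.64 16.6; python3 pose.py t3
```

```text
t 8.1 tcp [ 0.5319 -0.0054  0.1039] F [ 0.1  0.5 -2.7] gap 0.17571170203838726 68.70020627975464
shift [-0.047 -0.012 -0.021] turn [0.035 0.023 0.007] j [  13.   44.  -27.  128.  108.   18. -103.]
top 1966 tilt [16.49 -0.21] z@0 97.6 X [-5.7 63.9] Y [-56.5  57.2] rect [array([27.5,  0.2]), array([ 73.5, 114.8]), np.float64(0.3)]
side 3268 tilt [16.65 -0.61] z@0 97.2 X [-77.1  63.4] Y [-52.7  59.5] rect [array([-6.4,  2.2]), array([116.6, 142.9]), np.float64(89.8)]
```

View pics/t3c.png

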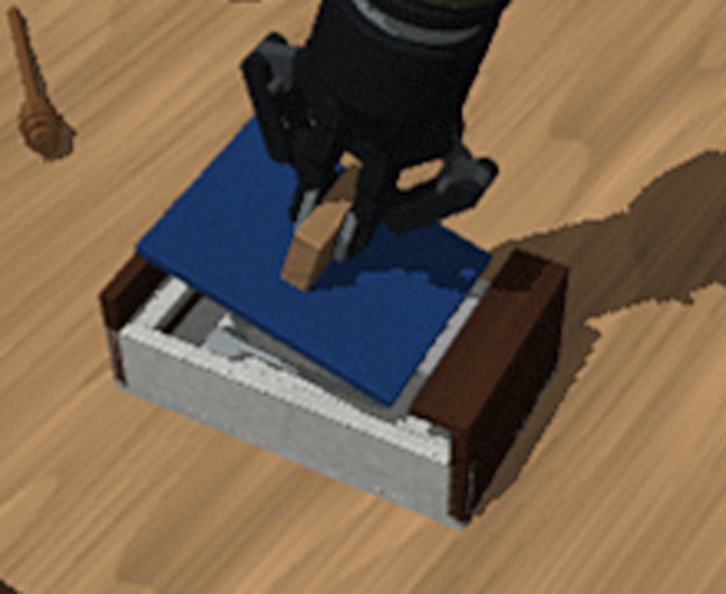

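The tongue is under the bar (crop pixel 450,330) and the far edge is raised and inside the rail. I'll swing it down in stages.

drive_tool(increments=[[0.03,0.004,-0.1,-0.03,0.24,0,255],[0.04,0.005,-0.14,-0.045,0.33,0,255],[0.04,0.005,-0.14,-0.045,0.33,0,255],[0.027,0.003,-0.105,-0.035,0.264,0,255],[0.027,0.003,-0.105,-0.035,0.264,0,255],[0.027,0.003,-0.105,-0.035,0.264,0,255],[0,0,0,0,0,0,255],[0,0,0,0,0,0,255]])

```text
t: 9.0
ee_pos: [0.5353, -0.0056, 0.0838]
eef_rot: [[-0.133, 0.98, 0.148], [0.991, 0.132, 0.015], [-0.004, 0.148, -0.989]]
wrist_force: [-0.6, 0.3, -2.2]
finger_gap: 0.175
grip_force: 68.6
```

```bash
python3 err.py 540.7 -4.4 66.2 7.64 0; python3 pose.py t4
```

```text
t 9.0 tcp [ 0.5353 -0.0056  0.0838] F [-0.6  0.3 -2.2] gap 0.1750967376882282 68.64904403686523
shift [ 0.18   0.039 -0.588] turn [-0.178  1.699 -0.   ] j [  9.  46. -21. 120.  64.  16. -59.]
top 510 tilt [ 8.45 -0.9 ] z@0 76.2 X [-79.1  67.2] Y [-0.8 56.9] rect [array([-5.8, 27.2]), array([147.,  61.]), np.float64(0.8)]
side 3035 tilt [ 8.51 -0.69] z@0 75.8 X [-77.8  68.5] Y [-53.5  58.7] rect [array([-4.1,  1.9]), array([148.7, 115.4]), np.float64(0.4)]
```

drive_tool(increments=[[0.02,0.005,-0.07,-0.022,0.21,0,255],[0.025,0.005,-0.075,-0.022,0.21,0,255],[0.025,0.005,-0.075,-0.022,0.21,0,255],[0.025,0.005,-0.075,-0.022,0.21,0,255],[0.025,0.005,-0.075,-0.022,0.21,0,255],[0.025,0.005,-0.075,-0.022,0.21,0,255],[0.02,0.005,-0.07,-0.022,0.21,0,255],[0.015,0.004,-0.06,-0.022,0.21,0,255],[0,0,0,0,0,0,255]])

```text
t: 10.0
ee_pos: [0.541, -0.0045, 0.0664]
eef_rot: [[-0.133, 0.991, 0.002], [0.991, 0.133, -0.001], [-0.001, 0.002, -1.0]]
wrist_force: [-1.0, 0.0, -1.7]
finger_gap: 0.172
grip_force: 68.7
```

```bash
python3 err.py 540.7 -4.4 66.2 7.64 0; python3 pose.py t5
```

```text
t 10.0 tcp [ 0.541  -0.0045  0.0664] F [-1.   0.  -1.7] gap 0.17218964033940198 68.6707592010498
shift [-0.011  0.002 -0.007] turn [ 0.007  0.02  -0.001] j [ 14.  51. -32. 111.  50.  33. -44.]
top 2178 tilt [-0.01 -0.2 ] z@0 57.6 X [-75.3  37.6] Y [-55.9  57. ] rect [array([-15.3,   0.3]), array([114.4, 121. ]), np.float64(89.8)]
side 2787 tilt [ 0.12 -0.49] z@0 57.8 X [-74.1  73.2] Y [-53.3  59.2] rect [array([-0.4,  2.4]), array([149.3, 115.7]), np.float64(0.0)]
```

drive_tool(increments=[[0,0,-0.02,0,0,0,255],[0,0,-0.02,0,0,0,255],[0,0,0,0,0,0,255]])

```text
t: 10.4
ee_pos: [0.5403, -0.0045, 0.0659]
eef_rot: [[-0.134, 0.991, 0.001], [0.991, 0.134, -0.001], [-0.001, 0.001, -1.0]]
wrist_force: [-2.2, -0.7, 3.9]
finger_gap: 0.175
grip_force: 69.6
```

Contact force is 3.9 N upward, so the cover is down. Release slowly.

drive_tool(increments=[[0,0,-0.02,0,0,0,255],[0,0,0,0,0,0,200],[0,0,0,0,0,0,190],[0,0,0,0,0,0,170],[0,0,0,0,0,0,140],[0,0,0,0,0,0,120],[0,0,0,0,0,0,120],[0,0,0,0,0,0,120],[0,0,0,0,0,0,120]])

```text
t: 11.3
ee_pos: [0.5406, -0.0044, 0.0648]
eef_rot: [[-0.133, 0.991, 0.001], [0.991, 0.133, -0.0], [-0.0, 0.001, -1.0]]
wrist_force: [0.7, -0.0, 0.8]
finger_gap: 0.531
grip_force: 0.0
```

drive_tool(increments=[[0,0,0.2,0,0,0,120],[0,0,0.4,0,0,0,120],[0,0,0.6,0,0,0,120],[0,0,0.8,0,0,0,120],[0,0,0.8,0,0,0,120],[0,0,0.8,0,0,0,120],[0,0,0.6,0,0,0,120],[0,0,0,0,0,0,120]])

```text
t: 12.1
ee_pos: [0.5423, -0.0037, 0.1941]
eef_rot: [[-0.133, 0.991, 0.007], [0.991, 0.133, 0.001], [-0.0, 0.007, -1.0]]
wrist_force: [0.6, 0.2, -0.2]
finger_gap: 0.525
grip_force: 0.0
```

```bash
python3 err.py 540.7 -4.4 66.2 7.64 0; python3 pose.py t6
```

```text
t 12.1 tcp [ 0.5423 -0.0037  0.1941] F [ 0.6  0.2 -0.2] gap 0.5252006017825332 0.0
shift [-0.053 -0.023 -4.264] turn [-0.008  0.079 -0.003] j [ 20.  41. -42. 106.  37.  47. -33.]
top 2530 tilt [-0.03 -0.03] z@0 57.1 X [-76.   63.9] Y [-56.7  57.1] rect [array([-2.5,  0.1]), array([147.9, 114.8]), np.float64(0.3)]
side 3459 tilt [ 0.06 -0.29] z@0 57.1 X [-74.6  72.8] Y [-54.3  59.1] rect [array([-0.9,  1.8]), array([149.1, 117. ]), np.float64(0.6)]
```

View pics/t6c.png

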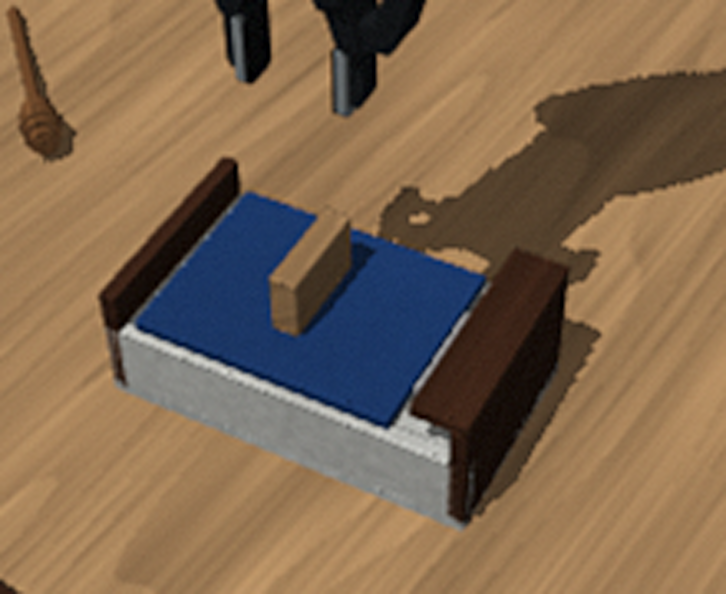

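The cover lies flat and square between the bar and the rail, and the gripper is clear above it.

```bash
python3 -c "
from workcell import job_done
print(job_done())"
```

```text
the job is handed in; nothing more can be done
None
```

The blue cover is hooked under the white tray's dark bar and lies flat and square on the tray, released with the gripper clear above it; the butter board was left alone and the job was handed in at about 12 s.

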